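Take the twine spool off its holder and stand it on the riser shelf

ROBOT

A 6-joint arm with a two-finger parallel gripper is mounted at the origin on the work surface. World frame = base frame: x ahead of the robot, y to its left, z up, the work surface at z = 0. Lengths are in m, angles in degrees, forces in N, time in s.
With the tool pointing down it reaches from about 0.35 to 0.875 m from the base axis. Payload 4.2 kg.
Tool frame: the origin (TCP) lies at the very end of the fingers, on their centre line; the grasp point (between the pads) lies 19 mm behind it; z points along the fingers, y is the line along which they close (so a half turn about z gives the same grasp; the last joint's range is limited). The gripper opens to 87 mm and grips with 3 to 60 N. Pads are 19 mm wide; open, the fingers measure 117 mm over their backs; the gripper's body (75 mm by 190 mm) begins 51 mm behind the grasp point.
Start: joints at [89.473, 22.042, 0.453, 0, -68.411, -14.817], TCP at [0.165, 0.603, 0.223] pointing down, gripper open.
Joint ranges: [-179.83, 179.83], [-69.29, 118.12], [-61.27, 80.66], [-181.25, 117.63], [-171.15, -9.14], [-177.46, 177.46]. Speed limits (degrees/s): [159.86, 159.86, 180, 180, 180, 180].

INTERFACE

Orientations are given as a 3x3 rotation matrix whose columns are the frame's x, y, z axes.
In Python, from station import r gives the robot as it stands.
- The arm moves only by the tool jog_arm, never from a script. Its argument "plan" is text: rows parted by semicolons, each of 7 numbers parted by spaces: the shift along the tool's x, y, z normalised to -1 to 1, where 1 is 0.025 m, then the turn, a rotation vector about the tool's x, y, z normalised to -1 to 1, where 1 is 8 degrees, then the closure, from -1 (fully open) to 1 (shut). A call has exactly 10 rows; each row shifts and turns the commanded pose from where the row before left it, along the tool's axes as they then stand; what a row does not reach is not made up. A row lasts 1/10 s, in which the tool goes at most 50 mm and 8.59 degrees, less where a joint would pass 70% of its speed; a pose out of reach is approached as far as the arm can. A call with a number of a shift or a turn outside -1 to 1 is refused whole. A call with a gripper value outside its range is refused whole. The fingers move at their own pace and stop on an object; the grip force is fixed at half the most. Time passes only in rows, so rows that do not move let the fingers close, or fill a call up. It gives the time, the measured TCP pose, the force, the opening and the grip force at its end, in the units of the state.
- r.sense(): the state, without advancing time (a new reading comes with each control period).
- r.capture(name): name is "side" or "top" or "wrist"; returns (picture, depth): 480x640x3 uint8, red, green, blue; 480x640 float32, m along the optical axis (not along the pixel's ray), 0 where there is no reading.
- r.get_calibration(name): a dict with "mtx" (3x3 intrinsics, pixels), "extrinsics" (4x4, takes a point from camera to world coordinates). Camera axes: x right, y up, looking along -z (the intrinsics and any distortion apply to the point x, -y, -z); pixel columns grow to the right and rows downward; lengths in m; the calibration is good to about 2 mm. A picture is of the moment at which its call begins: read the wrist's pose just before it. get_calibration takes no time and is no camera call; for the wrist camera it gives the pose at the moment of the call.
- r.finish_job(): hands the job in; it is judged then, once.
The state is a dict: "time_s": time; "joints": joint angles; "joint_velocities": joint speeds; "effort": joint torques, N m; "tcp_pos": TCP position; "ee_rot": TCP orientation; "wrist_force": force on the tool from outside, world axes, zero at the start; "moment": the same for the moment, N m; "gripper_width": opening from 0.0 (shut) to 1.0 (fully open); "gripper_force": force on a finger pad.
Only numpy, scipy, OpenCV 4.12 (cv2) and the standard library are available. Lean on these libraries where they do the work, as an engineer would, in place of code of your own. Each camera call takes 0.05 s, during which the arm holds its last target. There are 200 camera calls.

TASK

Swing the keeper arm of the twine holder well aside, slide the spool of kitchen twine straight up off its spindle, and set it down gently, upright and centred on the cork disc on the narrow riser shelf. Leave the keeper arm open, and do not shift or knock over the two jars that share the shelf.

Things in the scene. Friction and masses are not known exactly. Their poses are not given: they have to be found in the camera images.
- holder: twine holder, fixed: round wooden base 176 mm across, 15 mm thick, with an upright steel spindle 20 mm across, its tip 113 mm above the counter. Origin at the centre of the underside, on the spindle's axis; z up; yaw varies by up to 0.35 rad either way. On its +x side, 70 mm from the spindle, a steel column 12 mm across carries the keeper arm
- keeper (a joint): angle (rad) of the keeper arm about the column, 0 to 2.0; starts at 0 to 0.3. At 0 it points along the holder's -x, over the spool, blocking it; growing = counter-clockwise from above, tip towards the holder's -y. Light friction (0.6 N at the knob), stays put. Spool clear above 0.7; at 1.5 a gripper has room too. Wooden arm 14 mm wide, 121 to 131 mm above the counter
- keeper_knob (a point): centre of the top of the upright round wooden knob near the arm's free end, 100 mm from the column's axis. Knob 18 mm across, standing 35 mm above the arm, its top 166 mm above the counter; moves with the arm
- keeper_hinge (a point): point on the axis of the column (the arm's pivot), 70 mm from the spindle along the holder's +x, 120 mm above the counter; the column and hub end at 132 mm
- spool: spool of off-white cotton twine wound solid on a cardboard tube, rigid: cylinder 62 mm across, 90 mm tall, bore 26 mm right through, about 0.16 kg. Origin at the centre of its underside, z up its axis. Starts on the holder's base (underside 15 mm above the counter), spindle through its bore; must rise about 100 mm to clear the tip
- riser: narrow raised wooden shelf, fixed: board 360 mm long (its y), 60 mm deep (its x), top 100 mm above the counter, on two end legs. Origin at the centre of its footprint, at counter height. Its yaw varies by up to 0.2 rad. The two jars and the cork disc stand on it in a row in any order, about 115 mm apart
- disc: round cork disc 50 mm across and 5 mm thick, fixed on top of the riser shelf; origin at the centre of its underside (its top is 5 mm higher, 105 mm above the counter). The spool goes here
- jar_a: short amber glass jar with a steel lid, 52 mm across, 72 mm tall, loose on the riser shelf; origin at the centre of its underside. Leave alone
- jar_b: slim steel can with a paper band, 44 mm across, 85 mm tall, loose on the riser shelf; origin at the centre of its underside. Leave alone
Mind the look-alikes: they are no part of the job. There is more than one size of the holder; the one meant has the size given above. Leave any green look-alike of the spool alone.

How it is judged (in metres and radians):
On the way, in this order (a step that is already met when the one before it is completed fails the run):
1. the keeper arm is swung aside (beyond 1.0 rad) while the spool still stands on its holder (value of joint keeper above 1 rad and z of spool in the frame of holder below 0.03 m), for 0.2 s.
2. the spool has been slid up clear of the spindle's tip, roughly upright (z of spool in the frame of holder above 0.113 m and angle between spool's own z axis and vertical below 0.35 rad), for 0.1 s.
At the end, for the whole second after the job is handed in: the spool stands upright (within 0.08 rad), at rest and released on the cork disc on the riser shelf, its axis within 15 mm of the disc's centre; the keeper arm is still open (beyond 0.8 rad) and both jars stand within 25 mm of where they were (horizontal distance between spool and disc below 0.015 m and z of spool in the frame of disc between 0.001 and 0.009 m and angle between spool's own z axis and vertical below 0.08 rad and linear speed of spool below 0.02 m/s and value of joint keeper above 0.8 rad and distance of each of jar_a, jar_b from where it was at the start of the episode below 0.025 m and angle between each of jar_a, jar_b's own z axis and vertical below 0.15 rad); the robot touches nothing.
It fails at once if a jar on the shelf is knocked over or shifted by more than 25 mm (distance of any of jar_a, jar_b from where it was at the start of the episode above 0.025 m or angle between any of jar_a, jar_b's own z axis and vertical above 0.4 rad).
It fails at once if the spool is dropped or thrown onto the cork disc: it moves faster than 0.35 m/s within 25 mm above it (linear speed of spool above 0.35 m/s and horizontal distance between spool and disc below 0.03 m and z of spool in the frame of disc below 0.03 m).
It fails at once if the spool is rammed down onto the cork disc (contact force between spool and disc above 40 N).
It also fails if it takes over 59 s, if anything falls off the work surface, if the arm or the gripper's body presses on something with over 40 N, if the wrist force passes 120 N, or if a joint passes its speed limit or range.

## Working session

There is one attempt and no reset: what is moved stays moved. The work goes in short steps, Python scripts to look and compute and a tool call to move; the robot and the scene stay as the last step left them, time stands still between calls to the robot, and variables do not carry over. Pictures are saved under pics/ and viewed, at most 10 in all, crops included, and the job is handed in when it is done.

Besides the shell and the picture viewer there is one more tool, called as name(argument=value, ...), one argument or row to a line, values as JSON. jog_arm: Moves the arm, as the interface text tells. Scaled input: -1 to 1 covers 0.025 m each way for a shift and 8 degrees each way for a turn. Its arguments: {"type":"object","properties":{"plan":{"type":"string"}},"required":["plan"]}

```bash
mkdir -p pics
cat > h.py <<'E'
import numpy as np,cv2
from station import r
def cap(n):
    c=r.get_calibration(n); p,d=r.capture(n); return p,d,np.array(c['mtx']),np.array(c['extrinsics'])
def pts(d,K,T):
    v,u=np.mgrid[:480,:640]
    P=np.stack([(u-K[0,2])/K[0,0]*d,-(v-K[1,2])/K[1,1]*d,-d],-1)
    return P@T[:3,:3].T+T[:3,3]
def ray(u,v,K,T,z):
    w=T[:3,:3]@np.array([(u-K[0,2])/K[0,0],-(v-K[1,2])/K[1,1],-1]); return T[:3,3]+w*(z-T[2,3])/w[2]
E
python3 - <<'E'
from h import *
print(r.sense())
for n in ['top','side']:
    p,d,K,T=cap(n); cv2.imwrite(f'pics/{n}0.png',p[...,::-1]); np.savez(f'{n}0.npz',p=p,d=d,K=K,T=T); print(n,K,T.round(3),d.min(),d.max())
E
```

```text
{'time_s': 0.0, 'joints': array([ 8.94724487e+01,  2.20893451e+01,  3.80030740e-01, -3.10611268e-02,
       -6.84125734e+01, -1.48165062e+01]), 'joint_velocities': array([-0.02351411, -0.11734546,  0.02737252, -0.00050579, -0.0123042 ,
       -0.00311996]), 'effort': array([ 5.70744196e-04, -3.90671003e+01,  1.87408268e+01,  4.22003120e+00,
        1.10350270e-02, -1.90228438e-04]), 'tcp_pos': array([0.16519658, 0.60213503, 0.22147089]), 'ee_rot': array([[ 9.64301304e-01, -2.64806952e-01, -5.23658589e-04],
       [-2.64807464e-01, -9.64298969e-01, -2.12255893e-03],
       [ 5.71049241e-05,  2.18545505e-03, -9.99997610e-01]]), 'wrist_force': array([-0.02195693, -0.40959245, -0.46676011]), 'moment': array([0.03086852, 0.03564659, 0.09417719]), 'gripper_force': 0.0, 'gripper_width': 1.0009487588111885}
top [[514.86252259   0.         320.2997039 ]
 [  0.         514.86252259 236.05540595]
 [  0.           0.           1.        ]] [[ 6.200e-02  9.700e-01 -2.360e-01  2.870e-01]
 [-9.980e-01  6.000e-02 -1.600e-02  6.700e-02]
 [-1.000e-03  2.360e-01  9.720e-01  1.086e+00]
 [ 0.000e+00  0.000e+00  0.000e+00  1.000e+00]] 0.0 2.1082375
side [[457.77920499   0.         316.91057301]
 [  0.         457.77920499 245.06968739]
 [  0.           0.           1.        ]] [[ 0.976  0.1   -0.193  0.332]
 [-0.216  0.54  -0.813 -0.746]
 [ 0.023  0.836  0.549  0.675]
 [ 0.     0.     0.     1.   ]] 0.0 3.1684456
```

View pics/top0.png

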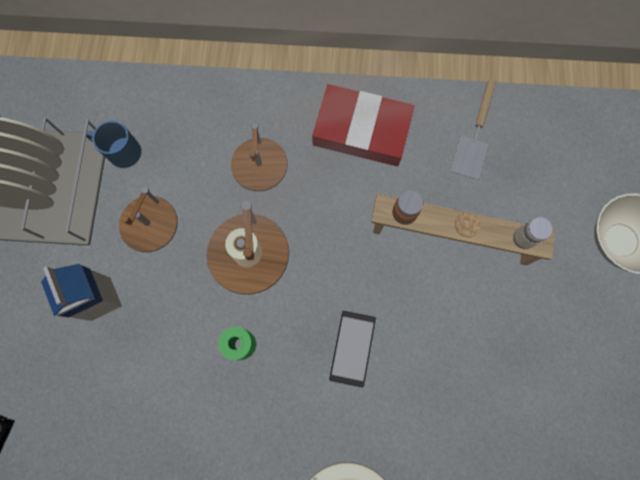

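View pics/side0.png

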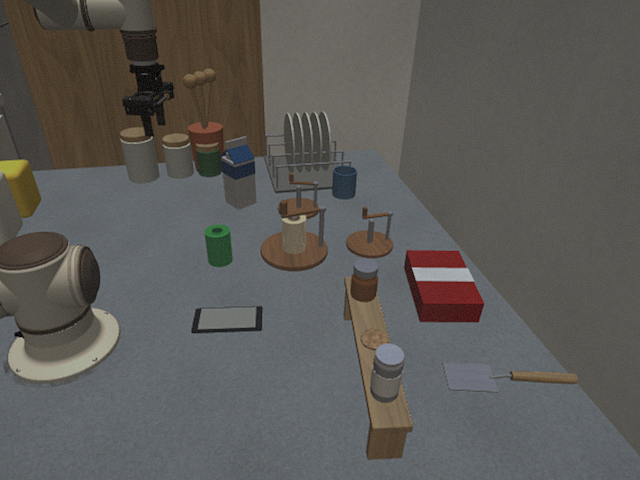

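The top view shows the big holder's base around (248,253), spool top (241,243), keeper knob near (249,255), column top near (248,205). On the riser, jar_a is at (409,200), the disc at (468,224) and jar_b at (538,232). In the side view the spool is at (293,235), the disc at (375,339) and the knob at (284,209).

Run:
```python
from h import *
a=np.load('top0.npz');b=np.load('side0.npz')
P={n:pts(z['d'],z['K'],z['T']) for n,z in (('t',a),('s',b))}
for n,z,(u,v) in [('t',a,(248,253)),('s',b,(293,235)),('t',a,(468,224)),('s',b,(375,339))]:
    print(n,u,v,P[n][v,u].round(4), z['p'][v,u])
S0=P['t'][253,248,:2]
for n,z in (('t',a),('s',b)):
    Q=P[n]; ok=z['d']>0
    near=ok&(np.hypot(Q[...,0]-S0[0],Q[...,1]-S0[1])<.13)
    def rep(name,m):
        q=Q[m]
        if len(q)>4: 
            (cx,cy),rr=cv2.minEnclosingCircle(q[:,:2].astype(np.float32)); print(n,name,len(q),'mean',q.mean(0).round(4),'med z',np.median(q[:,2]).round(4),'circ',round(cx,4),round(cy,4),round(rr,4),'bbox',q.min(0).round(3),q.max(0).round(3))
    hsv=cv2.cvtColor(z['p'],cv2.COLOR_RGB2HSV)
    rep('base',near&(abs(Q[...,2]-.015)<.006)&(hsv[...,1]>70))
    rep('spooltop',near&(abs(Q[...,2]-.105)<.006)&(hsv[...,1]<90))
    rep('arm',near&(abs(Q[...,2]-.130)<.006))
    rep('knob',near&(Q[...,2]>.155))
    D0=P['t'][224,468,:2]
    nd=ok&(np.hypot(Q[...,0]-D0[0],Q[...,1]-D0[1])<.24)
    shelf=nd&(abs(Q[...,2]-.101)<.006)&(hsv[...,1]>50); rep('shelf',shelf)
    c,s,ang=cv2.minAreaRect(Q[shelf][:,:2].astype(np.float32)); print('rect',c,s,ang)
    hi=nd&(Q[...,2]>.155); k,lab=cv2.connectedComponents(hi.astype(np.uint8))
    for i in range(1,k): rep('jar%d'%i,lab==i)
for n,z,box in (('t',a,(450,485,208,242)),('s',b,(355,395,325,352))):
    u0,u1,v0,v1=box; im=z['p'][v0:v1,u0:u1]; 
    cv2.imwrite(f'pics/{n}crop.png',cv2.resize(im[...,::-1],None,fx=8,fy=8))
u0,u1,v0,v1=195,300,190,300
A=cv2.resize(a['p'][v0:v1,u0:u1],(420,440),interpolation=2)
B=cv2.resize(a['p'][200:248,440:500],(360,288),interpolation=2)
B=cv2.copyMakeBorder(B,0,152,0,0,0); cv2.imwrite('pics/c1.png',np.hstack([A,B])[...,::-1])
```

```text
t 248 253 [0.4706 0.2122 0.1658] [119  90  66]
s 293 235 [0.4966 0.2084 0.0686] [111 101  86]
t 468 224 [ 0.5676 -0.2056  0.1053] [157 132 104]
s 375 339 [ 0.5684 -0.2073  0.1029] [128 105  81]
t base 3820 mean [0.4924 0.234  0.0145] med z 0.0144 circ 0.5008 0.2373 0.087 bbox [0.414 0.151 0.009] [0.586 0.323 0.021]
t spooltop 477 mean [0.5006 0.2436 0.1037] med z 0.1033 circ 0.5208 0.2341 0.0509 bbox [0.471 0.208 0.099] [0.571 0.268 0.111]
t arm 378 mean [0.5321 0.2234 0.1303] med z 0.1303 circ 0.5218 0.2217 0.059 bbox [0.464 0.205 0.124] [0.58  0.24  0.136]
t knob 80 mean [0.4706 0.2132 0.164 ] med z 0.1646 circ 0.4717 0.2134 0.0093 bbox [0.463 0.205 0.155] [0.481 0.222 0.169]
t shelf 3968 mean [ 0.5626 -0.1926  0.1   ] med z 0.0997 circ 0.5663 -0.1975 0.181 bbox [ 0.51  -0.378  0.095] [ 0.622 -0.017  0.107]
rect (0.5652735829353333, -0.19730591773986816) (0.3590365946292877, 0.061238233000040054) 81.50875854492188
t jar1 510 mean [ 0.582  -0.0798  0.1708] med z 0.1713 circ 0.5838 -0.0806 0.0235 bbox [ 0.561 -0.103  0.156] [ 0.607 -0.058  0.177]
t jar2 586 mean [ 0.5422 -0.3102  0.1
[... 393 characters left out ...]
1279 circ 0.5229 0.2221 0.0589 bbox [0.466 0.203 0.124] [0.581 0.239 0.136]
s knob 36 mean [0.473  0.2099 0.1607] med z 0.1612 circ 0.4728 0.211 0.0082 bbox [0.466 0.203 0.155] [0.481 0.219 0.165]
s shelf 3364 mean [ 0.5554 -0.24    0.0983] med z 0.0978 circ 0.566 -0.1991 0.181 bbox [ 0.51  -0.38   0.095] [ 0.614 -0.018  0.107]
rect (0.56586092710495, -0.19897788763046265) (0.359815388917923, 0.06003332510590553) 81.09920501708984
s jar1 414 mean [ 0.5825 -0.0872  0.1669] med z 0.1688 circ 0.5841 -0.0823 0.0242 bbox [ 0.562 -0.106  0.155] [ 0.608 -0.059  0.172]
s jar2 889 mean [ 0.5424 -0.3217  0.1759] med z 0.1816 circ 0.5457 -0.3157 0.0225 bbox [ 0.524 -0.338  0.155] [ 0.566 -0.294  0.185]
```

View pics/c1.png

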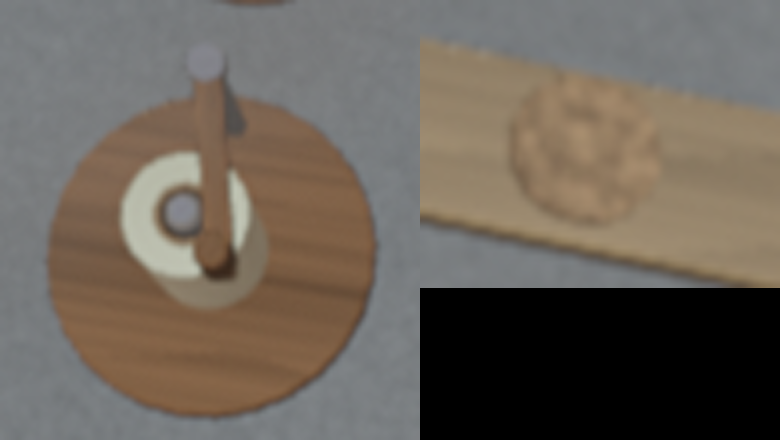

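Run:
```python
from h import *
a=np.load('top0.npz');K,T=a['K'],a['T']
for n,u,v,z in [('hub',246.5,205.5,.132),('tip',240.5,243,.113),('spooltop',(195+185/4),(190+213/4),.105),('base',248.25,254,.015),('knob',248.2,252.5,.166),('disc',467.6,224.3,.105)]: print(n,ray(u,v,K,T,z).round(4))
# side disc: height-coded / two-view disc check
b=np.load('side0.npz')
for n,z in (('t',a),('s',b)):
    Q=pts(z['d'],z['K'],z['T']); zz=np.median(Q[...,2][(abs(Q[...,2]-.1)<.006)&(np.hypot(Q[...,0]-.567,Q[...,1]+.206)<.08)&(np.hypot(Q[...,0]-.567,Q[...,1]+.206)>.035)])
    R=np.hypot(Q[...,0]-.567,Q[...,1]+.206); m=(R<.035)&(Q[...,2]>zz+.003)&(Q[...,2]<zz+.01)&(z['d']>0); q=Q[m]
    print(n,zz,len(q),np.median(q[:,2]),cv2.minEnclosingCircle(q[:,:2].astype(np.float32)),q[:,:2].min(0),q[:,:2].max(0))
```

```text
hub [0.5706 0.2293 0.132 ]
tip [0.4999 0.2369 0.113 ]
spooltop [0.5012 0.2367 0.105 ]
base [0.4985 0.2351 0.015 ]
knob [0.4715 0.2118 0.166 ]
disc [ 0.567  -0.2049  0.105 ]
t 0.09940697537568433 441 0.10455664344276383 ((0.5674301981925964, -0.20516860485076904), 0.03316564857959747) [ 0.53721582 -0.23794634] [ 0.59094395 -0.1726922 ]
s 0.09745894012317835 420 0.10271785174245501 ((0.566616415977478, -0.20491790771484375), 0.02530657686293125) [ 0.54277043 -0.22861889] [ 0.59105714 -0.18030198]
```

jog_arm(
  plan="0 0 -1 0 0 -0.68 0;0.4 0.35 -0.6 0 0 0 0;0.8 0.7 0 0 0 0 0;0.8 0.7 0 0 0 0 0;0.8 0.7 0 0 0 0 0;0.8 0.7 0 0 0 0 0;0.8 0.7 0 0 0 0 0;0.8 0.7 0 0 0 0 0;0.8 0.7 0 0 0 0 0;0.8 0.7 0 0 0 0 0",
)

```text
time_s: 1.1
tcp_pos: [0.3079, 0.4251, 0.2629]
ee_rot: [[0.985, -0.174, -0.0], [-0.174, -0.985, 0.0], [-0.0, -0.0, -1.0]]
wrist_force: [-0.3, 0.9, 0.5]
gripper_width: 0.502
gripper_force: 0.0
```

jog_arm(
  plan="0.8 0.7 0 0 0 0 0;0.8 0.7 0 0 0 0 0;0.8 0.7 0 0 0 0 0;0.8 0.7 0 0 0 0 0;0.8 0.7 0 0 0 0 0;0.8 0.7 0 0 0 0 0;0.8 0.7 0 0 0 0 0;0.8 0.7 0 0 0 0 0;0.8 0.7 0 0 0 0 0;0.8 0.7 0 0 0 0 0",
)

```text
time_s: 2.1
tcp_pos: [0.4745, 0.2184, 0.2629]
ee_rot: [[0.985, -0.175, 0.0], [-0.175, -0.985, 0.0], [0.0, -0.0, -1.0]]
wrist_force: [0.7, 0.4, 0.9]
gripper_width: 0.501
gripper_force: 0.0
```

```bash
cat >> h.py <<'E'
def go(p,yaw):
    s=r.sense(); R=s['ee_rot']; y=np.degrees(np.arctan2(R[1,0],R[0,0]))
    print('t',s['time_s'],'tcp',s['tcp_pos'].round(4),'yaw',y.round(2),'zaxis',R[:,2].round(3),'j',s['joints'].round(1),'F',s['wrist_force'].round(1),'w',s['gripper_width'])
    print('shift units',(R.T@(np.array(p)-s['tcp_pos'])/.025).round(2),'turnz units',-((yaw-y)/8).round(3))
E
python3 - <<'E'
from h import *
go([.4715,.2125,.138],-10)
p,d,K,T=cap('wrist'); cv2.imwrite('pics/w1.png',p[...,::-1]); np.savez('w1.npz',p=p,d=d,K=K,T=T)
Q=pts(d,K,T); m=(d>0)&(np.hypot(Q[...,0]-.4715,Q[...,1]-.2125)<.03)&(Q[...,2]>.155)&(Q[...,2]<.175); q=Q[m]
print(len(q)); 
if len(q): print(q.mean(0),cv2.minEnclosingCircle(q[:,:2].astype(np.float32)))
E
```

```text
t 2.1 tcp [0.4745 0.2184 0.2629] yaw -10.06 zaxis [ 0.  0. -1.] j [ 42.5  10.4 -10.   -0.  -69.6  37.4] F [0.7 0.4 0.9] w 0.5010177284190305
shift units [-0.08  0.26  5.  ] turnz units -0.007
451
[0.47579188 0.21471244 0.16451578] ((0.47432953119277954, 0.21479198336601257), 0.00906689278781414)
```

View pics/w1.png

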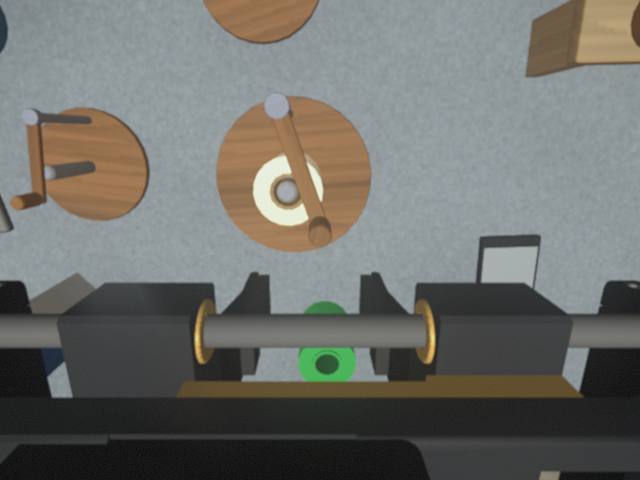

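Wrist view: knob at (320,230), hub at (277,105), spindle at (287,190). The knob measures (0.474, 0.215), which agrees with the top view to within 3 mm. I'll lower the fingers around it.

jog_arm(
  plan="-0.02 0.22 0 0 0 0 0;0 0 0.8 0 0 0 0;0 0 0.8 0 0 0 0;0 0 0.8 0 0 0 0;0 0 0.8 0 0 0 0;0 0 0.7 0 0 0 0;0 0 0.6 0 0 0 0;0 0 0.5 0 0 0 0;0 0 0 0 0 0 0;0 0 0 0 0 0 0",
)

```text
time_s: 3.15
tcp_pos: [0.4725, 0.215, 0.1381]
ee_rot: [[0.985, -0.172, 0.0], [-0.172, -0.985, 0.0], [0.0, -0.0, -1.0]]
wrist_force: [0.1, 0.5, -0.5]
gripper_width: 0.497
gripper_force: 0.0
```

jog_arm(
  plan="0.115 0.29 0 0 0 -0.56 0;0.115 0.29 0 0 0 -0.56 0;0.115 0.29 0 0 0 -0.56 0;0.115 0.29 0 0 0 -0.56 0;0.115 0.29 0 0 0 -0.56 0;0.115 0.29 0 0 0 -0.56 0;0.115 0.29 0 0 0 -0.56 0;0.115 0.29 0 0 0 -0.56 0;0.115 0.29 0 0 0 -0.56 0;0.115 0.29 0 0 0 -0.56 0",
)

```text
time_s: 4.15
tcp_pos: [0.5132, 0.1504, 0.1388]
ee_rot: [[0.818, 0.575, 0.001], [0.575, -0.818, 0.001], [0.002, -0.0, -1.0]]
wrist_force: [-0.2, 0.1, -0.0]
gripper_width: 0.502
gripper_force: 0.4
```

Run:
```python
from h import *
go([.5706,.2293,.138],0); s=r.sense(); v=s['tcp_pos'][:2]-[.5706,.2293]; print(np.hypot(*v),np.degrees(np.arctan2(v[1],v[0]))%360-174.4)
```

```text
t 4.15 tcp [0.5132 0.1504 0.1388] yaw 35.07 zaxis [ 0.001  0.001 -1.   ] j [ 33.7  17.8 -19.1  -0.  -53.   91.4] F [-0.2  0.1 -0. ] w 0.5024712131745988
shift units [ 3.69 -1.26  0.04] turnz units 4.384
0.0975844782023148 59.54169841718394
```

jog_arm(
  plan="0.115 0.29 0 0 0 -0.56 0;0.115 0.29 0 0 0 -0.56 0;0.115 0.29 0 0 0 -0.56 0;0.115 0.29 0 0 0 -0.56 0;0.115 0.29 0 0 0 -0.56 0;0.115 0.29 0 0 0 -0.56 0;0.115 0.29 0 0 0 -0.56 0;0.115 0.29 0 0 0 -0.56 0;0.115 0.29 0 0 0 -0.56 0;0.115 0.29 0 0 0 -0.56 0",
)

```text
time_s: 5.15
tcp_pos: [0.5871, 0.1328, 0.1388]
ee_rot: [[0.176, 0.984, 0.001], [0.984, -0.176, 0.0], [0.001, 0.001, -1.0]]
wrist_force: [-1.3, -0.1, 0.4]
gripper_width: 0.498
gripper_force: 0.4
```

jog_arm(
  plan="0 0 0 0 0 0 0;0 0 0 0 0 0 0;0 0 -0.4 0 0 0 0;0 0 -0.8 0 0 0 0;0 0 -0.8 0 0 0 -1;0 0 -0.8 0 0 0.9 -1;0 0 -0.8 0 0 1 -1;0 0 0 0 0 1 -1;0 0 0 0 0 1 -1;0 0 0 0 0 1 -1",
)

```text
time_s: 6.15
tcp_pos: [0.5867, 0.1328, 0.229]
ee_rot: [[0.765, 0.644, 0.002], [0.644, -0.765, 0.001], [0.002, 0.0, -1.0]]
wrist_force: [-0.4, -0.3, 0.5]
gripper_width: 0.948
gripper_force: 0.0
```

Run:
```python
from h import *
go([.42,.23,.22],-5.7)
p,d,K,T=cap('top'); cv2.imwrite('pics/t2.png',cv2.resize(p[170:320,170:370,::-1],(800,600),interpolation=2)); np.savez('t2.npz',p=p,d=d,K=K,T=T)
Q=pts(d,K,T); H=np.array([.5706,.2293])
m=(d>0)&(np.hypot(Q[...,0]-H[0],Q[...,1]-H[1])<.13)&(Q[...,2]>.155)&(Q[...,2]<.172); q=Q[m]
print(len(q))
if len(q): c,rad=cv2.minEnclosingCircle(q[:,:2].astype(np.float32)); v=np.array(c)-H; print(c,rad,np.hypot(*v),np.arctan2(v[1],v[0])%6.283-3.044)
```

```text
t 6.15 tcp [0.5867 0.1328 0.229 ] yaw 40.13 zaxis [ 0.002  0.001 -1.   ] j [ 28.2  19.5  -2.5   0.  -67.9 102. ] F [-0.4 -0.3  0.5] w 0.9483440423140785
shift units [-2.59 -7.27  0.35] turnz units 5.729
74
(0.5726597309112549, 0.13023246824741364) 0.008851753547787666 0.09908894155745376 1.68899185842549
```

View pics/t2.png

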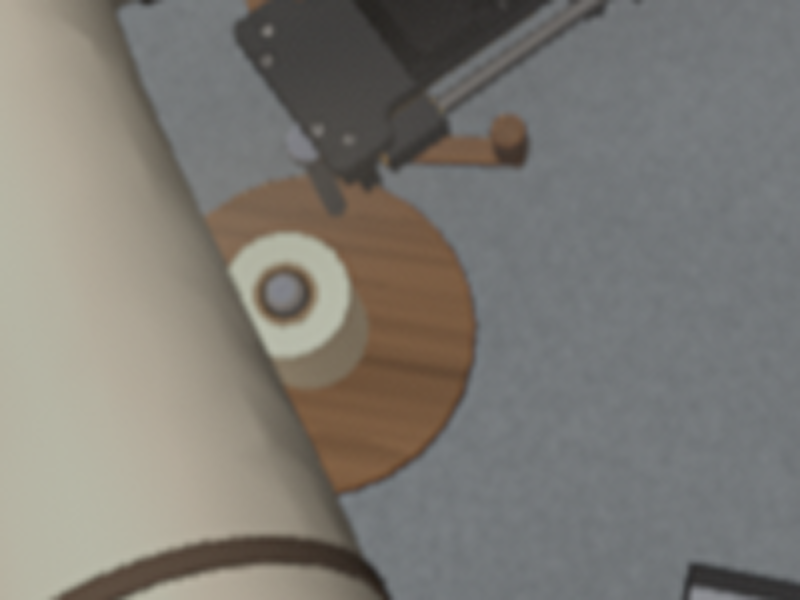

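The keeper now stands at 1.69 rad: knob at crop (508,138), with the spool still seated at crop (285,293). Next I go over the spool.

jog_arm(
  plan="0 0 0 0 0 0.96 -1;0 0 0 0 0 0.96 -1;0 0 0 0 0 0.95 -1;0 0 0 0 0 0.95 -1;0 0 0 0 0 0.95 -1;0 0 0 0 0 0.96 -1;-0.6 -0.4 0 0 0 0 -1;-0.9 -0.5 0 0 0 0 -1;-0.9 -0.5 0 0 0 0 -1;-0.9 -0.5 0 0 0 0 -1",
)

```text
time_s: 7.2
tcp_pos: [0.5076, 0.1885, 0.2282]
ee_rot: [[0.996, -0.09, 0.001], [-0.09, -0.996, 0.001], [0.0, -0.001, -1.0]]
wrist_force: [-0.4, -0.4, -0.5]
gripper_width: 1.0
gripper_force: 0.0
```

jog_arm(
  plan="-0.9 -0.5 0 0 0 0 -1;-0.9 -0.5 0 0 0 0 -1;-0.76 -0.6 0 0 0 0 -1;0 0 0 0 0 0 -1;0 0 0 0 0 0 -1;0 0 0 0 0 0 -1;0 0 0 0 0 0 -1;0 0 0 0 0 0 -1;0 0 0 0 0 0 -1;0 0 0 0 0 0 -1",
)

```text
time_s: 8.2
tcp_pos: [0.4494, 0.2332, 0.2274]
ee_rot: [[0.996, -0.094, -0.0], [-0.094, -0.996, -0.0], [-0.0, 0.0, -1.0]]
wrist_force: [0.8, 0.0, 0.0]
gripper_width: 0.999
gripper_force: 0.0
```

Run:
```python
from h import *
go([.5,.2365,.065],-5.7)
p,d,K,T=cap('wrist'); np.savez('w2.npz',p=p,d=d,K=K,T=T)
hsv=cv2.cvtColor(p,cv2.COLOR_RGB2HSV)
Q=pts(d,K,T); R=np.hypot(Q[...,0]-.5,Q[...,1]-.2365)
m=(d>0)&(R<.045)&(abs(Q[...,2]-.104)<.005); q=Q[m]; print('spool',len(q),np.median(q[:,2]),cv2.minEnclosingCircle(q[:,:2].astype(np.float32)))
m=(d>0)&(R<.02)&(abs(Q[...,2]-.112)<.003); q=Q[m]; print('tip',len(q),q[:,2].mean() if len(q) else 0,cv2.minEnclosingCircle(q[:,:2].astype(np.float32)))
m=(d>0)&(R<.12)&(abs(Q[...,2]-.014)<.005)&(hsv[...,1]>70); q=Q[m]; print('base',cv2.minEnclosingCircle(q[:,:2].astype(np.float32)))
a=np.load('t2.npz'); K,T=a['K'],a['T']
print('top spool',ray(170+286/4,170+295/4,K,T,.105),'tip',ray(170+283/4,170+291/4,K,T,.113))
cv2.imwrite('pics/w2.png',p[...,::-1])
```

```text
t 8.2 tcp [0.4494 0.2332 0.2274] yaw -5.37 zaxis [-0. -0. -1.] j [ 45.8  10.2 -15.4   0.  -64.4  38.8] F [0.8 0.  0. ] w 0.9993784474590618
shift units [ 2.01 -0.32  6.5 ] turnz units 0.041
spool 4308 0.10388569418844115 ((0.5029200315475464, 0.238176167011261), 0.031013423576951027)
tip 408 0.1119996945375501 ((0.5032041072845459, 0.2384980022907257), 0.00911325216293335)
base ((0.5033655166625977, 0.23832379281520844), 0.08694096654653549)
top spool [0.50025099 0.23615191 0.105     ] tip [0.50040383 0.2364236  0.113     ]
```

View pics/w2.png

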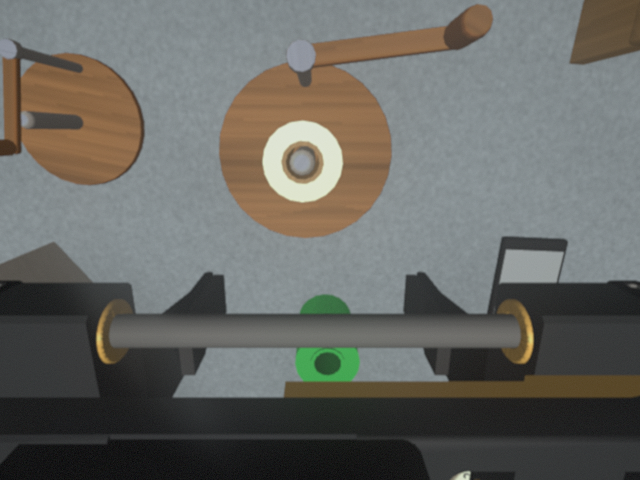

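The wrist, top and side views put the spool axis within 3 mm of (0.502, 0.237), with its top at 0.104 (spool at pixel (303,160), keeper well clear). I'll descend and grip.

jog_arm(
  plan="0.7 -0.12 0 0 0 0.04 -1;0.7 -0.12 0 0 0 0 -1;0.69 -0.11 0 0 0 0 -1;0 0 0.5 0 0 0 -1;0 0 0.8 0 0 0 -1;0 0 0.8 0 0 0 -1;0 0 0.8 0 0 0 -1;0 0 0.8 0 0 0 -1;0 0 0.8 0 0 0 -1;0 0 0.5 0 0 0 -1",
)

```text
time_s: 9.25
tcp_pos: [0.5004, 0.2362, 0.1004]
ee_rot: [[0.995, -0.099, -0.003], [-0.099, -0.995, -0.002], [-0.003, 0.002, -1.0]]
wrist_force: [0.7, -0.1, -0.4]
gripper_width: 0.999
gripper_force: 0.0
```

jog_arm(
  plan="0 0 0.5 0 0 0 -1;0 0 0.5 0 0 0 -1;0 0 0.5 0 0 0 -1;0 0 0 0 0 0 -1;0 0 0 0 0 0 1;0 0 0 0 0 0 1;0 0 0 0 0 0 1;0 0 0 0 0 0 1;0 0 0 0 0 0 1;0 0 0 0 0 0 1",
)

```text
time_s: 10.25
tcp_pos: [0.5024, 0.2375, 0.0656]
ee_rot: [[0.995, -0.098, 0.001], [-0.098, -0.995, 0.001], [0.001, -0.001, -1.0]]
wrist_force: [-0.3, 0.4, 2.5]
gripper_width: 0.717
gripper_force: 30.0
```

Run:
```python
from h import *
go([.5022,.237,.065],-5.7); print(r.sense()['moment'],r.sense()['gripper_force'])
```

```text
t 10.25 tcp [0.5024 0.2375 0.0656] yaw -5.65 zaxis [ 0.001  0.001 -1.   ] j [ 42.   24.8 -20.8   0.  -44.3  42.3] F [-0.3  0.4  2.5] w 0.7168142221369777
shift units [-0.01  0.02  0.03] turnz units 0.006
[ 0.18707003  0.11035862 -0.0602021 ] 30.000245317351073
```

jog_arm(
  plan="0 0 -0.3 0 0 0 1;0 0 -0.6 0 0 0 1;0 0 -0.8 0 0 0 1;0 0 -0.9 0 0 0 1;0 0 -0.9 0 0 0 1;0 0 -0.9 0 0 0 1;0 0 -0.9 0 0 0 1;0 0 -0.9 0 0 0 1;0 0 -0.9 0 0 0 1;0 0 -0.6 0 0 0 1",
)

```text
time_s: 11.25
tcp_pos: [0.5019, 0.237, 0.2592]
ee_rot: [[0.995, -0.099, 0.001], [-0.099, -0.995, 0.001], [0.001, -0.001, -1.0]]
wrist_force: [0.7, -0.4, -1.7]
gripper_width: 0.713
gripper_force: 30.0
```

Run:
```python
from h import *
go([.567,-.205,.26],-99.3); print(r.sense()['gripper_force'])
```

```text
t 11.25 tcp [0.5019 0.237  0.2592] yaw -5.67 zaxis [ 0.001  0.001 -1.   ] j [ 42.   13.8  -6.1  -0.  -70.   42.3] F [ 0.7 -0.4 -1.7] w 0.7131118223942995
shift units [ 4.34 17.34 -0.04] turnz units 11.704
29.999942716676742
```

jog_arm(
  plan="0 0 0 0 0 0.9 1;0 0 0 0 0 0.9 1;0 0 0 0 0 0.9 1;0 0 0 0 0 0.9 1;0 0 0 0 0 0.9 1;0 0 0 0 0 0.9 1;0 0 0 0 0 0.9 1;0 0 0 0 0 0.9 1;0 0 0 0 0 0.9 1;0 0 0 0 0 0.9 1",
)

```text
time_s: 12.25
tcp_pos: [0.5013, 0.2367, 0.2571]
ee_rot: [[0.208, -0.978, -0.002], [-0.978, -0.208, -0.001], [0.0, 0.002, -1.0]]
wrist_force: [-0.4, 0.1, -1.7]
gripper_width: 0.715
gripper_force: 30.0
```

jog_arm(
  plan="0 0 0 0 0 0.9 1;0 0 0 0 0 0.9 1;0 0 0 0 0 0.9 1;0.6 -0.3 0 0 0 0 1;0.85 -0.36 0 0 0 0 1;0.85 -0.36 0 0 0 0 1;0.85 -0.36 0 0 0 0 1;0.85 -0.36 0 0 0 0 1;0.85 -0.36 0 0 0 0 1;0.85 -0.36 0 0 0 0 1",
)

```text
time_s: 13.25
tcp_pos: [0.5394, 0.0847, 0.2574]
ee_rot: [[-0.16, -0.987, -0.001], [-0.987, 0.16, -0.0], [0.001, 0.001, -1.0]]
wrist_force: [-0.8, -0.6, -1.4]
gripper_width: 0.715
gripper_force: 30.0
```

jog_arm(
  plan="0.85 -0.36 0 0 0 0 1;0.85 -0.36 0 0 0 0 1;0.85 -0.36 0 0 0 0 1;0.85 -0.36 0 0 0 0 1;0.85 -0.36 0 0 0 0 1;0.85 -0.36 0 0 0 0 1;0.85 -0.36 0 0 0 0 1;0.6 -0.3 0 0 0 0 1;0 0 0 0 0 0 1;0 0 0 0 0 0 1",
)

```text
time_s: 14.25
tcp_pos: [0.5826, -0.0868, 0.2572]
ee_rot: [[-0.161, -0.987, -0.001], [-0.987, 0.161, 0.0], [-0.0, 0.001, -1.0]]
wrist_force: [0.3, 0.0, -2.0]
gripper_width: 0.715
gripper_force: 30.0
```

Run:
```python
from h import *
go([.567,-.205,.22],-99.3); print(r.sense()['gripper_force'])
p,d,K,T=cap('wrist'); np.savez('w3.npz',p=p,d=d,K=K,T=T); cv2.imwrite('pics/w3.png',p[...,::-1])
print(T.round(3))
Q=pts(d,K,T); R=np.hypot(Q[...,0]-.567,Q[...,1]+.205)
zz=np.median(Q[...,2][(d>0)&(R<.09)&(R>.032)&(abs(Q[...,2]-.1)<.008)])
m=(d>0)&(R<.03)&(Q[...,2]>zz+.003)&(Q[...,2]<zz+.008); q=Q[m]; print(zz,len(q),np.median(q[:,2]),cv2.minEnclosingCircle(q[:,:2].astype(np.float32)),q.min(0),q.max(0))
```

```text
t 14.25 tcp [ 0.5826 -0.0868  0.2572] yaw -99.29 zaxis [-0.001  0.    -1.   ] j [  7.3  17.3  -1.5  -0.  -71.2 -16.5] F [ 0.3  0.  -2. ] w 0.7145601630339532
shift units [ 4.77 -0.15  1.49] turnz units 0.002
30.00004734378308
[[-0.987 -0.155 -0.044  0.571]
 [ 0.161 -0.949 -0.271 -0.16 ]
 [ 0.001 -0.275  0.962  0.42 ]
 [ 0.     0.     0.     1.   ]]
0.10020371089233615 3197 0.10524732357327993 ((0.5678920745849609, -0.2042042315006256), 0.02499723993241787) [ 0.54341391 -0.22900955  0.10321611] [ 0.59253667 -0.17963154  0.10785585]
```

View pics/w3.png

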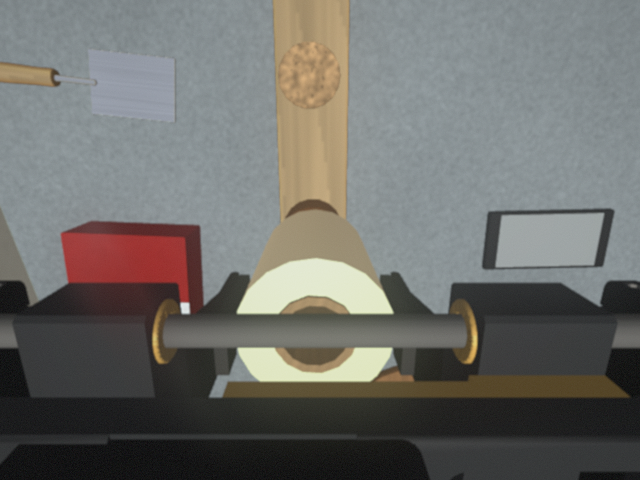

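The wrist view shows the disc at (310,75), the held spool at (316,320), and jar_a under the spool with its lid cleared. The disc centre agrees with the top view to 1 mm. I'll check the spool's seat in the grip from the same frame.

Run:
```python
from h import *
from scipy.optimize import least_squares
a=np.load('w3.npz'); Q=pts(a['d'],a['K'],a['T']); c0=np.array([.5826,-.0868]); p=a['p'].astype(int)
R=np.hypot(Q[...,0]-c0[0],Q[...,1]-c0[1]); v,u=np.mgrid[:480,:640]
m=(a['d']>0)&(R<.04)&(R>.026)&(v<262)&(u>240)&(u<395)&(Q[...,2]>.19)
q=Q[m]; print(len(q),q.min(0),q.max(0))
for lo,hi in [(.2,.23),(.23,.26),(.26,.29)]:
    s=q[(q[:,2]>lo)&(q[:,2]<hi)]
    if len(s)>30:
        f=least_squares(lambda x:np.hypot(s[:,0]-x[0],s[:,1]-x[1])-.031,c0,loss='soft_l1',f_scale=.001); print(lo,len(s),(f.x-c0).round(4),np.std(f.fun))
t=Q[(a['d']>0)&(R<.033)&(v<300)&(v>265)&(p.min(-1)>170)]; print('top z',np.median(t[:,2]), len(t), np.percentile(q[:,2],[.5,2]))
```

```text
4304 [ 0.5519658  -0.11763388  0.20699484] [ 0.6100774  -0.09095713  0.2965371 ]
0.2 715 [0.0001 0.001 ] 0.0002684379599081049
0.23 1347 [0.0001 0.001 ] 0.00029285252240163337
0.26 1912 [0.0002 0.001 ] 0.00033458286016368723
top z 0.29526260141379246 3794 [0.20806895 0.20938953]
```

jog_arm(
  plan="0.5 -0.02 0 0 0 0 1;0.85 -0.03 0 0 0 0 1;0.85 -0.03 0 0 0 0 1;0.85 -0.03 0 0 0 0 1;0.85 -0.03 0 0 0 0 1;0.6 -0.02 0 0 0 0 1;0.29 0 0 0 0 0 1;0 0 0 0 0 0 1;0 0 0 0 0 0 1;0 0 0.3 0 0 0 1",
)

```text
time_s: 15.3
tcp_pos: [0.5685, -0.2047, 0.2511]
ee_rot: [[-0.16, -0.987, 0.003], [-0.987, 0.16, -0.001], [0.0, -0.003, -1.0]]
wrist_force: [0.4, 0.2, -1.6]
gripper_width: 0.717
gripper_force: 30.0
```

jog_arm(
  plan="0 0 0.5 0 0 0 1;0 0 0.5 0 0 0 1;0 0 0.5 0 0 0 1;0 0 0.5 0 0 0 1;0 0 0.4 0 0 0 1;0 0 0.4 0 0 0 1;0 0 0.3 0 0 0 1;0 0 0.2 0 0 0 1;0 0 0.1 0 0 0 1;0 0 0 0 0 0 1",
)

```text
time_s: 16.3
tcp_pos: [0.5677, -0.2052, 0.1649]
ee_rot: [[-0.161, -0.987, -0.0], [-0.987, 0.161, -0.0], [0.0, 0.0, -1.0]]
wrist_force: [-0.8, -0.0, -1.7]
gripper_width: 0.715
gripper_force: 30.0
```

Run:
```python
from h import *
go([.5672,-.2055,.1565],-99.3); print(r.sense()['moment'])
```

```text
t 16.3 tcp [ 0.5677 -0.2052  0.1649] yaw -99.26 zaxis [-0. -0. -1.] j [ -4.5  22.6  -7.4   0.  -60.   -4.7] F [-0.8 -0.  -1.7] w 0.7152327440409216
shift units [0.01 0.02 0.34] turnz units 0.004
[ 0.06091632 -0.01980978 -0.04445539]
```

Next, a slow approach, about 1 mm per row, for 8 mm.

jog_arm(
  plan="0 0 0.06 0 0 0 1;0 0 0.06 0 0 0 1;0 0 0.05 0 0 0 1;0 0 0.04 0 0 0 1;0 0 0.03 0 0 0 1;0 0 0.02 0 0 0 1;0 0 0.02 0 0 0 1;0 0 0.02 0 0 0 1;0 0 0 0 0 0 1;0 0 0 0 0 0 1",
)

```text
time_s: 17.3
tcp_pos: [0.5677, -0.2052, 0.1576]
ee_rot: [[-0.161, -0.987, 0.0], [-0.987, 0.161, -0.0], [0.0, -0.0, -1.0]]
wrist_force: [-0.3, -0.4, -1.5]
gripper_width: 0.716
gripper_force: 30.0
```

jog_arm(
  plan="0 0 0.02 0 0 0 1;0 0 0.02 0 0 0 1;0 0 0.02 0 0 0 1;0 0 0 0 0 0 1;0 0 0 0 0 0 1;0 0 0 0 0 0 1;0 0 0 0 0 0 1;0 0 0 0 0 0 1;0 0 0 0 0 0 1;0 0 0 0 0 0 1",
)

```text
time_s: 18.3
tcp_pos: [0.5677, -0.2052, 0.1561]
ee_rot: [[-0.161, -0.987, -0.0], [-0.987, 0.161, -0.0], [0.0, 0.0, -1.0]]
wrist_force: [-0.3, 0.1, -1.3]
gripper_width: 0.715
gripper_force: 30.0
```

jog_arm(
  plan="0 0 0.02 0 0 0 1;0 0 0 0 0 0 1;0 0 0.02 0 0 0 1;0 0 0 0 0 0 1;0 0 0 0 0 0 1;0 0 0 0 0 0 1;0 0 0 0 0 0 1;0 0 0 0 0 0 1;0 0 0 0 0 0 1;0 0 0 0 0 0 1",
)

```text
time_s: 19.3
tcp_pos: [0.5678, -0.2052, 0.1556]
ee_rot: [[-0.161, -0.987, 0.0], [-0.987, 0.161, -0.0], [0.0, -0.0, -1.0]]
wrist_force: [-1.2, 2.4, 6.2]
gripper_width: 0.717
gripper_force: 30.0
```

Contact registers at about 8 N, so I'll release and then retreat straight up.

jog_arm(
  plan="0 0 0 0 0 0 -0.6;0 0 0 0 0 0 -0.8;0 0 0 0 0 0 -1;0 0 0 0 0 0 -1;0 0 0 0 0 0 -1;0 0 0 0 0 0 -1;0 0 -0.1 0 0 0 -1;0 0 -0.2 0 0 0 -1;0 0 -0.4 0 0 0 -1;0 0 -0.6 0 0 0 -1",
)

```text
time_s: 20.3
tcp_pos: [0.5674, -0.2051, 0.1879]
ee_rot: [[-0.161, -0.987, -0.001], [-0.987, 0.161, 0.0], [0.0, 0.001, -1.0]]
wrist_force: [-0.0, -0.3, 0.7]
gripper_width: 1.0
gripper_force: 0.0
```

jog_arm(
  plan="0 0 -0.8 0 0 0 -1;0 0 -0.9 0 0 0 -1;0 0 -0.9 0 0 0 -1;0 0 -0.9 0 0 0 -1;0 0 -0.9 0 0 0 -1;-0.9 0 0 0 0 0 -1;-0.9 0 0 0 0 0 -1;-0.9 0 0 0 0 0 -1;-0.9 0 0 0 0 0 -1;-0.9 0 0 0 0 0 -1",
)

```text
time_s: 21.3
tcp_pos: [0.5859, -0.0933, 0.2988]
ee_rot: [[-0.161, -0.987, 0.002], [-0.987, 0.161, -0.0], [-0.0, -0.002, -1.0]]
wrist_force: [0.0, 0.9, -0.0]
gripper_width: 0.998
gripper_force: 0.0
```

Run:
```python
from h import *
go([.5672,-.2055,.1565],-99.3)
from scipy.optimize import least_squares
p,d,K,T=cap('wrist'); Q=pts(d,K,T); R=np.hypot(Q[...,0]-.5675,Q[...,1]+.205)
m=(d>0)&(R<.045)&(abs(Q[...,2]-.195)<.004); q=Q[m]; print('spool top',len(q),np.median(q[:,2]),cv2.minEnclosingCircle(q[:,:2].astype(np.float32)))
for n in ['side']:
    p,d,K,T=cap(n); cv2.imwrite('pics/s4.png',p[...,::-1]); Q=pts(d,K,T)
    for nm,c,z in [('spool',(.5675,-.205),.195),('jar_a',(.584,-.081),.172),('jar_b',(.545,-.314),.185)]:
        m=(d>0)&(np.hypot(Q[...,0]-c[0],Q[...,1]-c[1])<.045)&(abs(Q[...,2]-z)<.006); q=Q[m]
        if len(q): print(nm,len(q),np.median(q[:,2]),cv2.minEnclosingCircle(q[:,:2].astype(np.float32)))
```

```text
t 21.3 tcp [ 0.5859 -0.0933  0.2988] yaw -99.27 zaxis [ 0.002 -0.    -1.   ] j [  6.6  16.5   3.2   0.  -76.6 -15.8] F [ 0.   0.9 -0. ] w 0.9976734759371566
shift units [4.55 0.02 5.69] turnz units 0.004
spool top 5819 0.19387652287594914 ((0.5676968693733215, -0.20501075685024261), 0.031012210994958878)
spool 638 0.19126992152411637 ((0.5680688619613647, -0.20598456263542175), 0.03220619633793831)
jar_a 297 0.1693673184676524 ((0.5842874050140381, -0.08114603906869888), 0.024085506796836853)
jar_b 492 0.18274176691267277 ((0.5461678504943848, -0.31466880440711975), 0.02137823775410652)
```

View pics/s4.png

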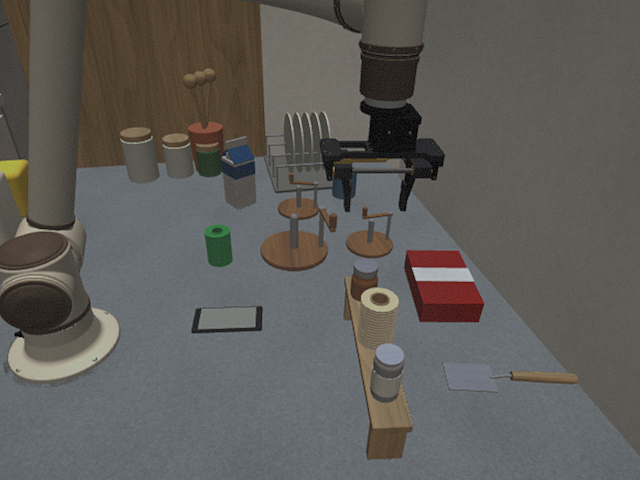

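The side view shows the spool upright on the disc at (378,318), both jars where they were and the keeper open at (330,218). The spool is centred to about 1 mm.

```bash
python3 -c "
from station import r
print(r.finish_job())"
```

```text
the job is handed in; nothing more can be done
None
```

I handed the job in at about 21 s. The spool measures about 1 mm off the cork disc's centre and stands upright and released. The keeper arm is open at about 1.69 rad and neither jar moved measurably. The hand-in returned no verdict.

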